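Clip a label tile into its buffet holder

TASK

Put the blank label tile into the holder on the breakfast counter: press the sprung curved arm back with the end of the tile, bring the tile down flat, face up, on the rail and ease it back until you feel it bear flush against the fence, and only then let go so that the arm clamps it there. Be gentle: do not jam the tile against the holder or the arm, and leave the other things on the counter alone.

Things in the scene. Friction and masses are not known exactly. Their poses are not given: they have to be found in the camera images.
- tile_center (a point): Centre (half-way up) of the loose label tile, a flat wooden block with a dark writing face on top, 100 mm long (its x), 56 mm wide (its y), 14 mm thick, about 0.1 kg. It starts lying flat on the counter, face up. Either end may go to the fence.
- rail_top (a point): Middle of the upper face of the holder's rail, 12 mm above the counter. The rail, a flat metal bar fixed level on the counter, is 190 mm long (x of this frame), 40 mm wide (y), 12 mm high, so the tile laid centred along it overhangs 8 mm each side. z is up. The fence is at the -x end, the sprung arm at the +x end. The seated tile's centre is at x = -11 to +3 mm.
- clip_front (a point): Foremost point of the untouched sprung arm (fixed point, does not follow the arm), 34 mm to +x of the rail's middle, 12 mm over its face. The tile's end pushes the arm to +x. It gives way at about 2 N, pushes back with about 5 N after 8 mm, 8 N after 15 mm, 10 N after 21 mm; a hard stop comes after about 25 mm. The tile clears the fence after 19 mm at most.
- clip_arm (a joint): Angle of the sprung curved arm about its upright pivot, rad: 0 untouched, growing as it is pressed back towards +x of the rail; hard stop at 0.45. About 0.08 to 0.33 with the tile seated.
- clip: Foot of the sprung arm, fixed beside the +x end of the rail; origin on the counter under the pivot, at x = 66.5, y = -60 mm in the rail's frame, same axes. Foot 10 mm high, post 38 mm. The arm is a steel strip 20 mm tall, from 14 to 34 mm over the counter; it curves from the pivot across the rail, bulging to -x, to a free end past the rail's other side.
- holder: The holder's rail; origin on the counter under its middle, axes as rail_top.
- tile: The label tile itself; origin at the centre of its underside, axes as tile_center.
- jam_jar_mid (a point): Middle of a lidded amber glass jar, 60 mm in diameter, 75 mm high: a bystander, leave alone.
- mug_mid (a point): Middle of a white mug, 76 mm in diameter, 85 mm high: a bystander, leave alone.
- sugar_bowl_mid (a point): Middle of a white bowl, 90 mm in diameter, 45 mm high: a bystander, leave alone.
- fence: The fence at the -x end of the rail, the fixed edge: two clamp cheeks beside the rail (30 mm along x, 10 mm over the rail's face) hold a plate across it, 52 mm wide, standing 7 mm over the rail's face. Origin on the rail's face, 78 mm to -x of its middle, same axes. The plate's straight front, where the tile's end rests, is 17 to 31 mm to +x of it: differs each time, not measured, find it by touch.
There are look-alikes about, which are no part of the job. What is meant by the tile is not turquoise, and is the smaller of those in its own colour. Of the things that look like the holder, take the one that is farthest to the robot's right at the start.

How it is judged:
By the outcome, as a careful person would: the job done as asked, in the order asked, and still so for the second after the job is handed in, with the robot touching nothing.
It also fails if it takes over 67 s, if anything falls off the work surface, if the arm or the gripper's body presses on something with over 40 N, if the wrist force passes 120 N, or if a joint passes its speed limit or range.

ROBOT

A 6-joint arm with a two-finger parallel gripper is mounted at the origin on the work surface. World frame = base frame: x ahead of the robot, y to its left, z up, the work surface at z = 0. Lengths are in mm, angles in degrees, forces in N, time in s.
With the tool pointing down it reaches from about 325 to 900 mm from the base axis. Payload 6.1 kg.
Tool frame: the origin (TCP) lies at the very end of the fingers, on their centre line; the grasp point (between the pads) lies 19 mm behind it (r.grip_depth is the distance from the TCP to the grasp point, in mm); z points along the fingers, y is the line along which they close (so a half turn about z gives the same grasp; the last joint's range is limited). The gripper opens to 87 mm and grips with 3 to 60 N. Pads are 19 mm wide; open, the fingers measure 117 mm over their backs; the gripper's body (75 mm by 190 mm) begins 51 mm behind the grasp point.
Start: joints at [59.124, 12.628, 87.462, -0, 79.91, -7.225], TCP at [250.732, 572.494, 222.538] pointing down, gripper open.
Joint ranges: [-170.65, 170.65], [-52.31, 119.04], [5.05, 147.46], [-71.25, 251.25], [11.57, 151.72], [-153.62, 153.62]. Speed limits (degrees/s): [147.25, 147.25, 172.46, 180, 180, 180].

INTERFACE

Orientations are given as a 3x3 rotation matrix whose columns are the frame's x, y, z axes.
In Python, from station import r gives the robot as it stands.
- The arm moves only by the tool step_arm, never from a script. Its argument "steps" is a list of rows, each a list of 7 numbers: the shift along the tool's x, y, z scaled (see below), then the turn, a rotation vector about the tool's x, y, z scaled (see below), then the opening, from 0 (shut) to 1 (fully open). A call has 1 to 8 rows; each row shifts and turns the commanded pose from where the row before left it, along the tool's axes as they then stand; what a row does not reach is not made up. The controller multiplies each number of a shift by 0.1 m and each number of a turn by pi/2 rad. A row lasts 1/12 s, in which the tool goes at most 41.7 mm and 7.16 degrees, less where a joint would pass 70% of its speed; a pose out of reach is approached as far as the arm can. A call with a number of a shift or a turn outside -1 to 1 is refused whole. A call with a gripper value outside its range is refused whole. The fingers move at their own pace and stop on an object; "grip_force" is the grip in N (left out, the last holds). Time passes only in rows, so rows that do not move let the fingers close. It gives the time, the measured TCP pose, the force, the opening and the grip force at its end, in the units of the state.
- r.get_state(): the state, without advancing time (a new reading comes with each control period).
- r.camera(name): name is "scene" or "top" or "wrist"; returns a dict with "img" (400x640x3 uint8, red, green, blue), "z_map" (400x640 float32, mm along the optical axis (not along the pixel's ray), 0 where there is no reading), "fx", "fy", "cx", "cy" (pixels), "T" (4x4, takes a point from camera to world coordinates). Camera axes: x right, y up, looking along -z (the intrinsics and any distortion apply to the point x, -y, -z); pixel columns grow to the right and rows downward; lengths in mm; the calibration is good to about 2 mm. A picture is of the moment at which its call begins.
- r.finish_job(): hands the job in; it is judged then, once.
Trained networks look in a picture, given as the dict that the camera call returned (one of the last four; its "shot" number tells which), for a name from the list of things; names that differ only in an ending like _2 or _b are one class to them, and where a whole thing is asked for, a point or a joint stands for the part that bears it (a point fixed in the world has none). Each returns a list of dicts, best first, with "conf" (0 to 1); they miss things now and then, are a little off and sometimes report something else, mostly with a low value. They report only what shows in the picture. A call takes as long as a camera call. They do not tell look-alikes from the thing itself.
- r.trace(target, picture): "mask" (400x640 bool, what is visible of it) and "xy" ([column, row] in pixels, amid what is visible of it).
The state is a dict: "time": time; "qpos": joint angles; "qd": joint speeds; "tau": joint torques, N m; "tool_pos": TCP position; "ee_rot": TCP orientation; "ft_force": force on the tool from outside, world axes, zero at the start; "moment": the same for the moment, N m; "gripper_width": opening from 0.0 (shut) to 1.0 (fully open); "grip_force": force on a finger pad.
Only numpy, scipy, OpenCV 4.12 (cv2) and the standard library are available. Lean on these libraries where they do the work, as an engineer would, in place of code of your own. Each camera call takes 0.05 s, during which the arm holds its last target. There are 200 camera calls.

## Working session

There is one attempt and no reset: what is moved stays moved. The work goes in short steps, Python scripts to look and compute and a tool call to move; the robot and the scene stay as the last step left them, time stands still between calls to the robot, and variables do not carry over. Pictures are saved under pics/ and viewed, at most 13 in all, crops included, and the job is handed in when it is done.

Besides the shell and the picture viewer there is one more tool, called as name([rows], argument=value, ...), one row to a line, values as JSON. step_arm: Moves the arm, as the interface text tells. Shifts and turns lie within -1 to 1; 1 stands for 0.1 m of shift or pi/2 rad of turn. Its arguments: {"type":"object","properties":{"steps":{"type":"array","items":{"type":"array","items":{"type":"number"}}},"grip_force":{"type":"number"}},"required":["steps"]}

```bash
mkdir -p pics; ls; cat > h.py <<'E'
import numpy as np, cv2
from station import r
def world(c,u,v,z=None):
    z=c["z_map"][int(round(v)),int(round(u))] if z is None else z
    p=np.array([(u-c["cx"])/c["fx"]*z,-(v-c["cy"])/c["fy"]*z,-z,1]); return (c["T"]@p)[:3]
def cloud(c,mask):
    v,u=np.nonzero(mask&(c["z_map"]>0)); z=c["z_map"][v,u]
    P=np.stack([(u-c["cx"])/c["fx"]*z,-(v-c["cy"])/c["fy"]*z,-z,np.ones_like(z)]); return (c["T"]@P)[:3].T
def save(c,n): cv2.imwrite("pics/"+n,c["img"][:,:,::-1])
E
python3 - <<'E'
from h import *
for n in("scene","top"):
    c=r.camera(n); save(c,n+"1.png"); print(n,[k for k in c if k not in("img","z_map")],c["fx"],c["T"].round(2).tolist())
    for t in("tile","holder","clip","fence","jam_jar_mid","mug_mid","sugar_bowl_mid"):
        for d in r.trace(t,c):
            P=cloud(c,d["mask"]); print(t,round(d["conf"],2),np.round(d["xy"]),d["mask"].sum(),np.median(P,0).round() if len(P) else None)
E
```

```text
pics
scene ['fx', 'fy', 'cx', 'cy', 'T', 'shot'] 479.2069003609899 [[0.64, -0.64, 0.43, 1148.22], [0.77, 0.53, -0.35, -444.12], [0.0, 0.55, 0.83, 1131.15], [0.0, 0.0, 0.0, 1.0]]
tile 0.8 [214. 279.] 960 [ 607. -337.   14.]
tile 0.58 [258. 239.] 780 [ 570. -185.   15.]
holder 0.87 [364. 106.] 907 [404. 359.  11.]
holder 0.81 [345. 160.] 861 [508. 175.  12.]
clip 0.59 [358. 176.] 272 [584. 151.  14.]
fence 0.5 [320. 149.] 238 [442. 137.  20.]
jam_jar_mid 0.84 [383. 232.] 611 [780.  73.  69.]
jam_jar_mid 0.47 [345. 158.] 773 [507. 175.  12.]
mug_mid 0.85 [346. 257.] 1177 [766. -50.  43.]
sugar_bowl_mid 0.6 [170. 234.] 901 [ 419. -363.   24.]
sugar_bowl_mid 0.47 [343. 161.] 734 [508. 175.  12.]
top ['fx', 'fy', 'cx', 'cy', 'T', 'shot'] 489.88077563649006 [[-0.01, 0.99, -0.17, 372.77], [-1.0, -0.01, -0.01, -13.03], [-0.01, 0.17, 0.99, 1335.04], [0.0, 0.0, 0.0, 1.0]]
tile 0.91 [379. 211.] 764 [ 565. -181.   14.]
tile 0.91 [432. 202.] 822 [ 602. -333.   13.]
tile 0.57 [324. 250.] 1550 [471. -19.  19.]
holder 0.98 [246. 239.] 1112 [504. 181.  11.]
holder 0.81 [178. 280.] 1533 [399. 364.  11.]
clip 0.57 [251. 210.] 345 [575. 161.  13.]
fence 0.68 [257. 261.] 253 [439. 145.  20.]
jam_jar_mid 0.68 [278. 141.] 492 [761.  84.  73.]
mug_mid 0.82 [330. 141.] 918 [775. -54.  33.]
sugar_bowl_mid 0.84 [448. 264.] 920 [ 432. -370.   21.]
sugar_bowl_mid 0.68 [279. 141.] 484 [761.  84.  73.]
```

View pics/top1.png

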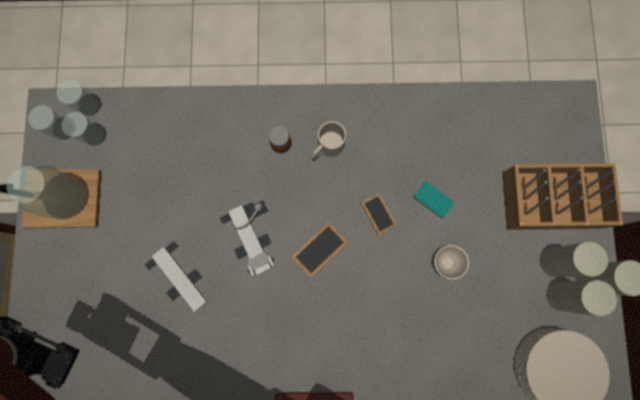

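View pics/scene1.png

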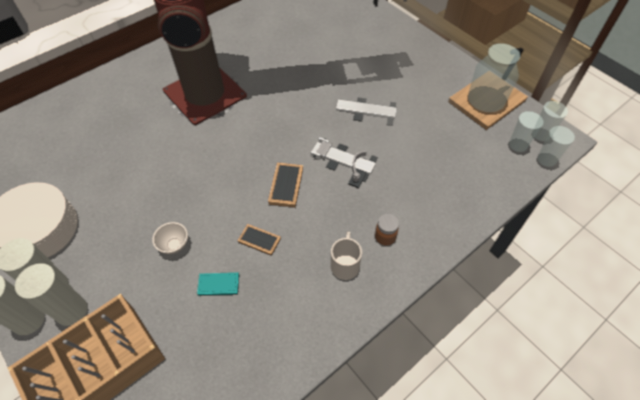

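Candidates for the tile in top1: turquoise (434,200), large wood/dark (320,250) and small wood/dark (379,213). I take the small one. The two holder look-alikes are at (178,280) and (248,240). I take (248,240), which is further right and has the clip at (255,210) and the fence at (260,265). Next I measure poses and check with a close crop.

```bash
cat >> h.py <<'E'
def rect(P):
    (c,s,a)=cv2.minAreaRect(P[:,:2].astype(np.float32)); 
    b=cv2.boxPoints((c,s,a)); e=[b[1]-b[0],b[2]-b[1]]; e=max(e,key=np.linalg.norm)
    return np.round(c,1),np.round(sorted(s),1),round(np.degrees(np.arctan2(e[1],e[0]))%180,1)
def goto(p,yaw_y=None):
    """tool-frame shift (units of .1 m) to world p; turn about tool z (units pi/2) so that tool y lies along world angle"""
    s=r.get_state(); R=np.array(s["ee_rot"]); d=R.T@(np.array(p)-s["tool_pos"])/100
    t=None
    if yaw_y is not None:
        a=np.degrees(np.arctan2(R[1,1],R[0,1])); t=-((yaw_y-a+90)%180-90)  # tool z is down
    print("shift",d.round(4),"dist",np.linalg.norm(d).round(3),"turn deg",t,"units",None if t is None else round(t/90,4))
E
python3 - <<'E'
from h import *
c=r.camera("top")
for t,k in(("tile",3),("holder",1),("clip",1),("fence",1)):
    for d in r.trace(t,c)[:k]:
        P=cloud(c,d["mask"]); P=P[(P[:,2]<40)&(P[:,2]>5)]; print(t,np.round(d["xy"]),rect(P))
s=r.get_state(); print(s)
goto([567,-183,150],120)
cv2.imwrite("pics/crop.png",cv2.resize(c["img"][180:290,210:410,::-1],None,fx=4,fy=4,interpolation=cv2.INTER_CUBIC))
E
```

```text
tile [321. 251.] (array([470. , -19.3]), array([ 77.3, 137.8]), np.float32(132.7))
tile [432. 201.] (array([ 601.5, -333.1]), array([61.3, 99.8]), np.float32(52.3))
tile [375. 214.] (array([ 565. , -180.9]), array([56.3, 99.9]), np.float32(27.4))
holder [245. 239.] (array([500.3, 171.5]), array([ 97.2, 189.6]), np.float32(24.1))
clip [253. 211.] (array([567. , 174.3]), array([ 46.4, 111.3]), np.float32(127.4))
fence [258. 262.] (array([436.6, 140.6]), array([45.2, 72.4]), np.float32(114.5))
{'time': 1.05, 'qpos': array([ 5.91233633e+01,  1.26265385e+01,  8.74625339e+01, -3.00716167e-04,
        7.99107937e+01, -7.22550387e+00]), 'qd': array([ 0.05738474, -0.00018059,  0.05915123,  0.02196277,  0.09329485,
        0.0220634 ]), 'tau': array([-1.09406188e-03, -4.94577491e+01, -3.87720358e+01,  6.99301204e-02,
        4.65448515e-02,  4.60003525e-05]), 'tool_pos': array([250.73308826, 572.48821013, 222.54847499]), 'ee_rot': array([[-9.16005447e-01,  4.01165826e-01,  5.63358371e-06],
       [ 4.01165826e-01,  9.16005447e-01, -6.47255463e-07],
       [-5.42005014e-06,  1.66711174e-06, -1.00000000e+00]]), 'ft_force': array([ 0.80662834, -0.49002327,  0.37540861]), 'moment': array([0.01617187, 0.05201127, 0.01295938]), 'grip_force': 0.0, 'gripper_width': 0.9953307854609279}
shift [-5.9278 -5.6516  0.7255] dist 8.222 turn deg -53.651080162124146 units -0.5961
```

View pics/crop.png

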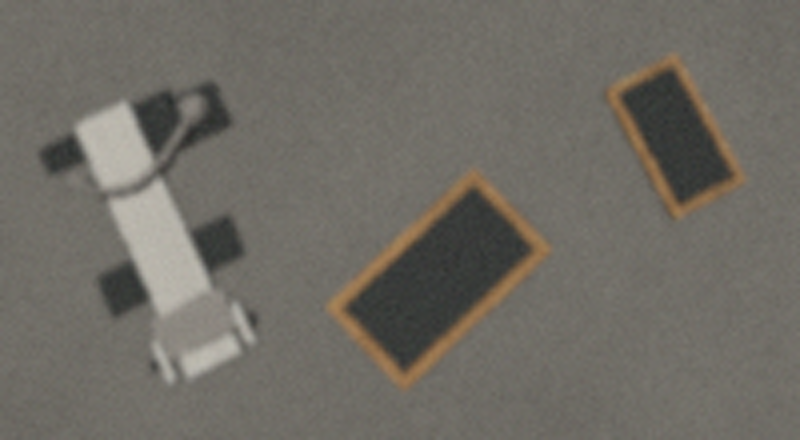

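The crop confirms it. The small wood-framed tile is at crop (675,135), the holder has its fence at (205,325) and its sprung arm bulging at (135,185). I turn first, then travel.

step_arm([
  [0,0,0,0,0,-0.071,1],
  [0,0,0,0,0,-0.071,1],
  [0,0,0,0,0,-0.071,1],
  [0,0,0,0,0,-0.071,1],
  [0,0,0,0,0,-0.071,1],
  [0,0,0,0,0,-0.071,1],
  [0,0,0,0,0,-0.071,1],
  [0,0,0,0,0,-0.07,1],
])

```text
time: 1.72
tool_pos: [250.7, 572.5, 222.6]
ee_rot: [[-0.885, -0.465, -0.0], [-0.465, 0.885, 0.0], [0.0, 0.0, -1.0]]
ft_force: [-0.5, 0.8, 0.4]
gripper_width: 1.002
grip_force: 0.0
```

```bash
python3 -c "
from h import *
goto([530,-165,200],117.4)"
```

```text
shift [ 0.9546 -7.8281  0.2255] dist 7.889 turn deg 0.2929283616214917 units 0.0033
```

step_arm([
  [0.048,-0.391,0.011,0,0,0,1],
  [0.048,-0.391,0.011,0,0,0,1],
  [0.048,-0.391,0.011,0,0,0,1],
  [0.048,-0.391,0.011,0,0,0,1],
  [0.048,-0.391,0.011,0,0,0,1],
  [0.048,-0.391,0.011,0,0,0,1],
  [0.048,-0.391,0.011,0,0,0,1],
  [0.048,-0.391,0.011,0,0,0,1],
])

```text
time: 2.38
tool_pos: [360.7, 275.4, 213.9]
ee_rot: [[-0.888, -0.46, 0.001], [-0.46, 0.888, 0.0], [-0.001, -0.0, -1.0]]
ft_force: [0.7, 0.1, -0.1]
gripper_width: 1.002
grip_force: 0.0
```

```bash
python3 - <<'E'
from h import *
goto([530,-165,200],117.4)
c=r.camera("wrist"); save(c,"w1.png"); print(c["T"].round(2).tolist(), r.get_state()["tool_pos"])
for t in ("holder","clip","fence"):
    for d in r.trace(t,c)[:2]:
        P=cloud(c,d["mask"]); print(t,d["conf"],np.round(d["xy"]),rect(P))
E
```

```text
shift [ 0.5249 -4.6891  0.1391] dist 4.72 turn deg 0.009357332836856358 units 0.0001
[[-0.46, -0.86, -0.23, 297.39], [0.89, -0.44, -0.12, 243.18], [0.0, -0.27, 0.96, 375.21], [0.0, 0.0, 0.0, 1.0]] [363.1860365  269.67224574 213.56009124]
holder 0.95 [359. 223.] (array([400.1, 356.8]), array([101.8, 208.8]), np.float32(26.7))
holder 0.84 [191. 227.] (array([476.4, 179.6]), array([136.5, 197.4]), np.float32(4.4))
fence 0.62 [188. 193.] (array([439.9, 143.3]), array([49.2, 75.5]), np.float32(114.8))
```

View pics/w1.png

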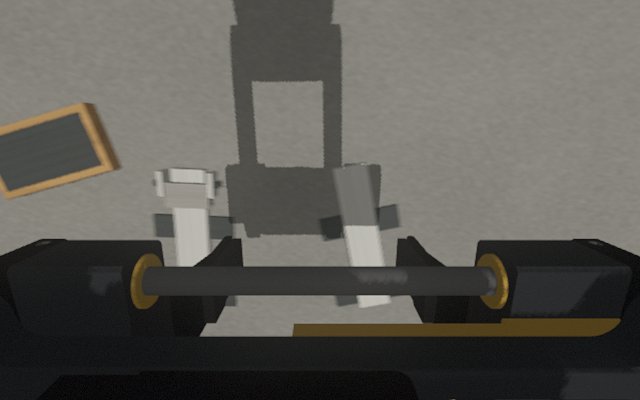

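The wrist picture shows the true holder at (190,220), its look-alike at (360,235) and the big tile at (55,150). The fingers hide the lower half, so I stand off past the tile to view it.

step_arm([
  [-0.021,-0.384,0.011,0,0,0,1],
  [-0.021,-0.384,0.011,0,0,0,1],
  [-0.021,-0.384,0.011,0,0,0,1],
  [-0.021,-0.384,0.011,0,0,0,1],
  [-0.021,-0.384,0.011,0,0,0,1],
  [-0.021,-0.384,0.011,0,0,0,1],
  [-0.021,-0.384,0.011,0,0,0,1],
])

```text
time: 3.17
tool_pos: [498.2, 45.3, 206.2]
ee_rot: [[-0.887, -0.462, 0.001], [-0.462, 0.887, 0.001], [-0.001, 0.0, -1.0]]
ft_force: [-0.4, 0.3, -1.1]
gripper_width: 0.998
grip_force: 0.0
```

step_arm([
  [-0.021,-0.384,0.011,0,0,0,1],
  [-0.021,-0.384,0.011,0,0,0,1],
  [-0.021,-0.384,0.011,0,0,0,1],
  [-0.021,-0.384,0.011,0,0,0,1],
  [-0.021,-0.384,0.011,0,0,0,1],
  [-0.021,-0.384,0.011,0,0,0,1],
  [0,0,0,0,0,0,1],
  [0,0,0,0,0,0,1],
])

```text
time: 3.83
tool_pos: [615.2, -153.4, 198.0]
ee_rot: [[-0.888, -0.459, -0.002], [-0.459, 0.888, 0.001], [0.001, 0.002, -1.0]]
ft_force: [-1.0, -0.9, -0.9]
gripper_width: 1.005
grip_force: 0.0
```

```bash
python3 - <<'E'
from h import *
c=r.camera("wrist"); print(r.get_state()["tool_pos"])
for d in r.trace("tile",c)[:2]:
    m=d["mask"]; P=cloud(c,m); P=P[P[:,2]<25]; print(d["conf"],np.round(d["xy"]),rect(P),np.median(P,0))
    k=cv2.minAreaRect(np.argwhere(m)[:,::-1].astype(np.float32)); print(k)
    v,u=np.nonzero(m); print(u.min(),u.max(),v.min(),v.max())
c["img"][m]=c["img"][m]//2+[100,0,0]
goto([565,-181,60],117.4)
E
```

```text
[ 614.67080351 -152.23417711  198.40657738]
0.86 [492. 130.] (array([471.5, -14.4]), array([ 82.6, 147.1]), np.float32(132.6)) [472.06544579 -21.48670125  19.21813886]
((491.3683166503906, 125.90939331054688), (73.40908813476562, 146.01559448242188), 75.35263061523438)
417 558 73 178
0.84 [313. 137.] (array([ 567.3, -181.9]), array([ 57.3, 100.7]), np.float32(27.9)) [ 565.20929979 -182.56614399   13.60444419]
((314.9999694824219, 135.49998474121094), (51.99999237060547, 92.99998474121094), -0.0)
289 341 89 182
shift [ 0.5736 -0.0344  1.3887] dist 1.503 turn deg 0.07133586409065629 units 0.0008
```

step_arm([
  [0.19,-0.014,0.3,0,0,0,1],
  [0.19,-0.014,0.3,0,0,0,1],
  [0.19,-0.014,0.3,0,0,0,1],
  [0,0,0.3,0,0,0,1],
  [0,0,0.25,0,0,0,1],
  [0,0,0.2,0,0,0,1],
  [0,0,0.12,0,0,0,1],
  [0,0,0.12,0,0,0,1],
])

```text
time: 4.6
tool_pos: [565.6, -181.8, 10.0]
ee_rot: [[-0.887, -0.462, -0.0], [-0.462, 0.887, 0.0], [-0.0, 0.0, -1.0]]
ft_force: [0.3, -0.4, 1.6]
gripper_width: 1.001
grip_force: 0.0
```

step_arm([
  [0,0,0.05,0,0,0,1],
  [0,0,0,0,0,0,1],
  [0,0,0,0,0,0,1],
])

```text
time: 4.85
tool_pos: [566.4, -183.5, 6.3]
ee_rot: [[-0.888, -0.46, 0.001], [-0.46, 0.888, -0.001], [-0.001, -0.001, -1.0]]
ft_force: [0.3, 1.1, 0.8]
gripper_width: 1.002
grip_force: 0.0
```

step_arm([
  [0,0,0.02,0,0,0,0.75],
  [0,0,0,0,0,0,0.7],
  [0,0,0,0,0,0,0.66],
  [0,0,0,0,0,0,0.62],
  [0,0,0,0,0,0,0.5],
  [0,0,0,0,0,0,0.4],
  [0,0,0,0,0,0,0.4],
  [0,0,0,0,0,0,0.4],
], grip_force=25)

```text
time: 5.52
tool_pos: [565.7, -183.7, 3.7]
ee_rot: [[-0.888, -0.46, 0.0], [-0.46, 0.888, -0.0], [-0.0, -0.0, -1.0]]
ft_force: [-0.7, 0.4, 1.1]
gripper_width: 0.641
grip_force: 25.0
```

step_arm([
  [0,0,0,0,0,0,0.4],
  [0,0,0,0,0,0,0.4],
  [0,0,-0.05,0,0,0,0.4],
  [0,0,-0.2,0,0,0,0.4],
  [0,0,-0.3,0,0,0,0.4],
  [0,0,-0.35,0,0,0,0.4],
  [0,0,-0.35,0,0,0,0.4],
  [0,0,-0.25,0,0,0,0.4],
])

```text
time: 6.18
tool_pos: [566.4, -183.9, 156.7]
ee_rot: [[-0.888, -0.46, 0.003], [-0.46, 0.888, -0.001], [-0.002, -0.002, -1.0]]
ft_force: [0.2, -0.2, -0.0]
gripper_width: 0.644
grip_force: 25.0
```

```bash
python3 - <<'E'
from h import *
s=r.get_state(); print(s["tool_pos"],s["gripper_width"],s["grip_force"],s["ft_force"])
u=np.array([np.cos(np.radians(24.3)),np.sin(np.radians(24.3))])
p=np.array([504,179])+140*u; print(p); goto([*p,220],114.3)
c=r.camera("wrist"); save(c,"w2.png")
E
```

```text
[ 566.37612712 -183.90797186  156.74557514] 0.6440363625864599 24.991936683654785 [ 0.20006472 -0.17446386 -0.04484399]
[631.59645873 236.6120102 ]
shift [-2.5145  3.4325 -0.6359] dist 4.302 turn deg 3.085548839266636 units 0.0343
```

View pics/w2.png

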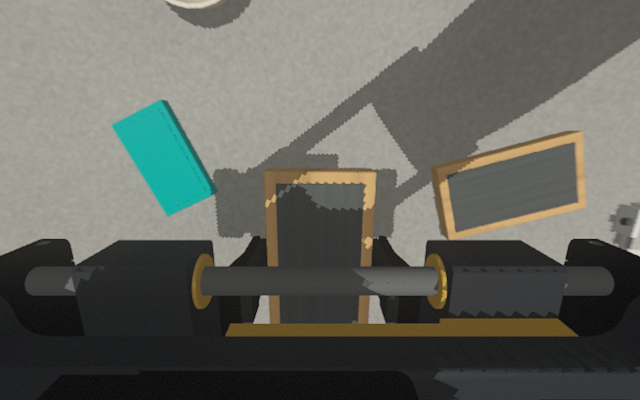

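The tile is held square, with its rear end at (320,170) and the look-alikes untouched. I carry it to beyond the holder and look at the holder.

step_arm([
  [0,0,-0.053,0,0,0.034,0.4],
  [-0.194,0.297,-0.053,0,0,0,0.4],
  [-0.194,0.297,-0.053,0,0,0,0.4],
  [-0.194,0.297,-0.053,0,0,0,0.4],
  [-0.194,0.297,-0.053,0,0,0,0.4],
  [-0.194,0.297,-0.053,0,0,0,0.4],
  [-0.194,0.297,-0.053,0,0,0,0.4],
  [-0.194,0.297,-0.053,0,0,0,0.4],
])

```text
time: 6.9
tool_pos: [603.4, 63.5, 195.7]
ee_rot: [[-0.911, -0.412, -0.0], [-0.412, 0.911, -0.0], [0.0, 0.0, -1.0]]
ft_force: [1.0, -0.1, -0.8]
gripper_width: 0.639
grip_force: 25.0
```

step_arm([
  [-0.194,0.297,-0.053,0,0,0,0.4],
  [-0.194,0.297,-0.053,0,0,0,0.4],
  [-0.194,0.297,-0.053,0,0,0,0.4],
  [-0.194,0.297,-0.053,0,0,0,0.4],
  [-0.194,0.297,0,0,0,0,0.4],
  [0,0,0,0,0,0,0.4],
  [0,0,0,0,0,0,0.4],
])

```text
time: 7.48
tool_pos: [630.3, 239.0, 216.1]
ee_rot: [[-0.91, -0.415, -0.001], [-0.415, 0.91, -0.0], [0.001, 0.0, -1.0]]
ft_force: [-0.0, -0.5, -2.2]
gripper_width: 0.64
grip_force: 25.0
```

```bash
python3 - <<'E'
from h import *
c=r.camera("wrist"); save(c,"w3.png"); s=r.get_state(); print(s["tool_pos"],np.array(s["ee_rot"]).round(4).tolist())
np.savez("w3.npz",**c,tp=s["tool_pos"],R=s["ee_rot"])
for t in("tile","holder","clip","fence"):
    for d in r.trace(t,c)[:2]:
        P=cloud(c,d["mask"]); print(t,round(d["conf"],2),np.round(d["xy"]),rect(P),np.percentile(P[:,2],[5,50,95]).round(1))
E
```

```text
[630.34889845 237.44094391 216.03045365] [[-0.9105, -0.4134, -0.0015], [-0.4134, 0.9105, -0.001], [0.0017, -0.0003, -1.0]]
tile 0.61 [319. 229.] (array([694.4, 284.2]), array([ 68.9, 260. ]), np.float32(34.4)) [224.8 226.  227. ]
tile 0.51 [110.   4.] (array([543.1, -39.2]), array([1.5, 8.9]), np.float32(132.3)) [2.6 5.3 9.2]
holder 0.72 [312.  50.] (array([521.1, 180.4]), array([101. , 147.1]), np.float32(24.3)) [ 2.3 10.6 12.4]
holder 0.57 [508.  53.] (array([419.8, 377. ]), array([102.6, 138.8]), np.float32(38.4)) [ 2.4 10.8 12.6]
clip 0.6 [276. 114.] (array([568.1, 175.6]), array([ 43.2, 114.4]), np.float32(127.4)) [ 8.1 10.2 36.6]
```

View pics/w3.png

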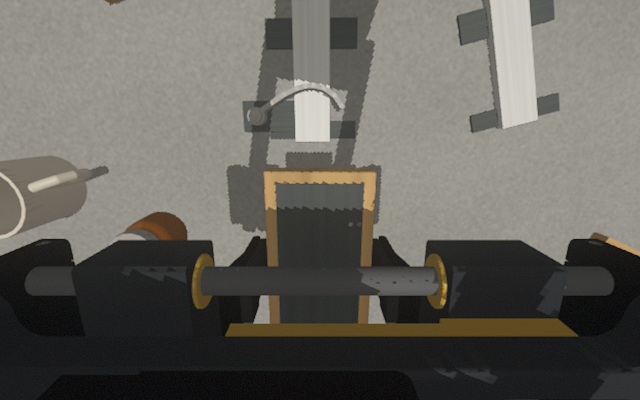

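The view shows the tile held at (320,250), the true rail at (312,70) with its arm bulging at (310,88) and pivot at (257,116), and the jar and mug clear on the left. Next I fit the rail axis and the tile's end from depth.

```bash
python3 - <<'E'
from h import *
c=dict(np.load("w3.npz")); R=c["R"];tp=c["tp"]
H,W=c["z_map"].shape
def fit(c,name):
    m=np.ones((H,W),bool); P=cloud(c,m)
    u0=np.array([np.cos(np.radians(24.3)),np.sin(np.radians(24.3))]);n0=np.array([-u0[1],u0[0]])
    D=P[:,:2]-[504,179]; s=D@u0;t=D@n0
    z=P[:,2]
    k=(abs(s)<110)&(abs(t)<45)
    print(name,"z hist",np.histogram(z[k],bins=[-3,2,4,6,8,10,11,12,13,14,16,20,25,36])[0])
    k&=(z>9.5)&(z<15)
    S,T=s[k],t[k]
    for a in range(-90,100,20):
        q=(S>a)&(S<a+20)
        if q.sum()>15: print(a,q.sum(),np.percentile(T[q],[3,50,97]).round(1))
    print("s range",np.percentile(S[abs(T)<15],[0.5,99.5]).round(1))
    q=(abs(s)<110)&(abs(t)<70)&(z>25)&(z<50)
    print("high: s",np.percentile(s[q],[1,50,99]).round(1),"t",np.percentile(t[q],[1,50,99]).round(1),q.sum())
    for a in range(-40,50,10):
        w=q&(abs(t-a)<5)
        if w.sum()>2: print("  arm t",a,s[w].min().round(1),np.median(s[w]).round(1))
fit(c,"wrist")
P=cloud(c,np.ones((H,W),bool)); L=(P-tp)@R  # tool frame
q=(L[:,2]>-40)&(L[:,2]<10)&(abs(L[:,1])<22)&(L[:,0]>20)&(L[:,0]<80)
print("tile tool: x max",np.percentile(L[q,0],[90,98,99.8]).round(1),"z",np.percentile(L[q,2],[5,50,95]).round(1))
q&=(L[:,0]>20); 
m=(abs(L[:,2]+9)<6)&(L[:,0]>35)&(L[:,0]<60)&(abs(L[:,1])<40); print("y",np.percentile(L[m,1],[1,50,99]).round(1))
fit(r.camera("top"),"top")
E
```

```text
wrist z hist [4725 1452  317   33  822 1758 2099  700   54   18   31   33  480]
-70 170 [-24.9  -5.2  12.5]
-50 796 [-25.   -6.2  12.7]
-30 761 [-24.5  -5.3  12.9]
-10 731 [-23.9  -5.3  13.1]
10 647 [-24.2  -5.4  13.4]
30 493 [-30.3  -5.5  13.6]
50 739 [-41.8  -7.9  13.8]
70 661 [-34.2  -5.6  14. ]
s range [-53.6  89.5]
high: s [30.3 45.9 70.7] t [-69.2 -33.2  27. ] 803
  arm t -40 39.2 45.0
  arm t -30 34.3 39.3
  arm t -20 31.1 35.2
  arm t -10 30.3 33.2
  arm t 0 29.2 33.2
  arm t 10 31.3 36.2
  arm t 20 37.2 44.1
  arm t 30 47.0 52.0
tile tool: x max [46.1 47.  47.1] z [-10.9  -9.9  -6.8]
y [-25.2   2.1  29.3]
top z hist [669 235 141 120 169 122 136 154 120 142 170 139  71]
-90 29 [-31.4  -4.8  17. ]
-70 30 [-24.9  -1.6  17.1]
-50 89 [-24.9  -5.3  16.4]
-30 76 [-30.4  -6.2  14.6]
-10 85 [-24.   -4.5  14. ]
10 69 [-23.8  -5.3  13.9]
30 54 [-33.5  -5.7  13.9]
50 96 [-42.2 -12.6  13.3]
70 84 [-36.   -5.1  15.1]
s range [-101.5   87.2]
high: s [-95.5  40.6  68.7] t [-69.4 -33.1  26.5] 132
  arm t -40 -92.5 41.6
  arm t -30 -96.2 35.8
  arm t -20 -76.4 31.2
  arm t -10 27.8 30.1
  arm t 0 -70.9 28.7
  arm t 10 29.1 33.6
  arm t 20 -99.0 36.9
  arm t 30 44.8 48.4
```

step_arm([
  [0.216,-0.0105,0.1,0,0,-0.0055,0.4],
  [0.216,-0.0105,0.15,0,0,0,0.4],
  [0.216,-0.0105,0.2,0,0,0,0.4],
  [0.216,-0.0105,0.2,0,0,0,0.4],
  [0.216,-0.0105,0.2,0,0,0,0.4],
  [0.216,-0.0105,0.2,0,0,0,0.4],
  [0.216,-0.0105,0.2,0,0,0,0.4],
  [0.216,-0.0105,0.1,0,0,0,0.4],
])

```text
time: 8.45
tool_pos: [475.1, 155.5, 79.7]
ee_rot: [[-0.908, -0.418, -0.003], [-0.418, 0.908, -0.001], [0.003, 0.001, -1.0]]
ft_force: [-0.3, -0.6, -1.4]
gripper_width: 0.642
grip_force: 25.0
```

step_arm([
  [0,0,0.1,0,0,0,0.4],
  [0,0,0.1,0,0,0,0.4],
  [0,0,0,0,0,0,0.4],
  [0,0,0,0,0,0,0.4],
])

```text
time: 8.78
tool_pos: [478.6, 157.0, 62.3]
ee_rot: [[-0.908, -0.419, 0.001], [-0.419, 0.908, 0.0], [-0.001, -0.0, -1.0]]
ft_force: [0.3, 1.1, -0.4]
gripper_width: 0.637
grip_force: 25.0
```

```bash
python3 - <<'E'
from h import *
c=r.camera("wrist"); save(c,"w4.png"); s=r.get_state(); print(s["tool_pos"],np.array(s["ee_rot"]).round(4).tolist(),s["ft_force"])
np.savez("w4.npz",**c,tp=s["tool_pos"],R=s["ee_rot"])
L=(cloud(c,np.ones((400,640),bool))-s["tool_pos"])@np.array(s["ee_rot"])
q=(L[:,0]>30)&(L[:,0]<110)&(abs(L[:,1])<45)
for a in range(30,110,6):
    k=q&(abs(L[:,0]-a)<3); 
    for lo,hi in((-14,-3),(15,28),(28,36),(36,44)):
        w=k&(L[:,2]>lo)&(L[:,2]<hi)
        if w.sum()>20: print(a,(lo,hi),w.sum(),np.percentile(L[w,1],[1,99]).round(1),np.median(L[w,2]).round(1))
E
```

```text
[479.02934949 157.21657786  62.82099307] [[-0.9078, -0.4194, 0.0016], [-0.4194, 0.9078, 0.0003], [-0.0016, -0.0004, -1.0]] [-0.04975837  0.29287953 -1.78951235]
30 (-14, -3) 622 [-26.5  27.7] -9.6
36 (-14, -3) 1300 [-26.4  28. ] -9.5
42 (-14, -3) 1343 [-26.6  28. ] -9.3
42 (36, 44) 152 [-28.5  34.9] 43.3
48 (-14, -3) 879 [-26.3  28. ] -8.9
48 (36, 44) 352 [-28.6  36.6] 42.9
54 (36, 44) 240 [-32.6  39.1] 41.7
60 (36, 44) 182 [-28.7  34.9] 41.5
66 (36, 44) 107 [-28.5  34.6] 41.5
```

View pics/w4.png

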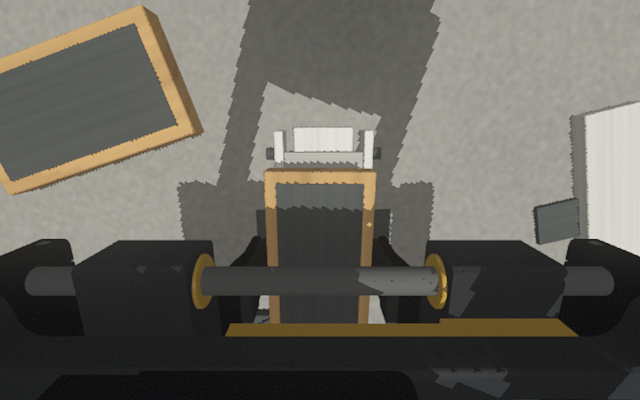

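The fence (cheeks at columns 275–373, centre about 324) lies about 2 mm to tool +y of the tile (265–376, centre 320.5). The arm is still ahead of the tile. I shift sideways and come down with the tile's underside about 13 mm over the rail face.

step_arm([
  [0,0.011,0.1,0,0,0,0.4],
  [0,0.011,0.1,0,0,0,0.4],
  [0,0,0.07,0,0,0,0.4],
  [0,0,0.04,0,0,0,0.4],
  [0,0,0.02,0,0,0,0.4],
  [0,0,0,0,0,0,0.4],
  [0,0,0,0,0,0,0.4],
  [0,0,0,0,0,0,0.4],
], grip_force=35)

```text
time: 9.5
tool_pos: [477.0, 159.1, 29.4]
ee_rot: [[-0.908, -0.42, 0.001], [-0.42, 0.908, 0.0], [-0.001, -0.0, -1.0]]
ft_force: [0.2, -0.5, -1.1]
gripper_width: 0.636
grip_force: 35.0
```

```bash
cat >> h.py <<'E'
def rep():
    from numpy.linalg import norm
    s=r.get_state(); u=np.array([.907,.421]); n=np.array([-.421,.907]); p=s["tool_pos"]; d=p[:2]-[501.4,172.6]; f=s["ft_force"]
    print("t",round(s["time"],2),"tile x",round(d@u+2.9,1),"y",round(d@n,1),"tcp z",round(p[2],1),"Fx",round(f[:2]@u,1),"Fy",round(f[:2]@n,1),"Fz",round(f[2],1),"w",round(s["gripper_width"],3),np.round(s["moment"],2))
E
python3 -c "
from h import *
c=r.camera('wrist'); save(c,'w5.png'); rep()
cv2.imwrite('pics/w5c.png',cv2.resize(c['img'][100:250,230:430,::-1],None,fx=4,fy=4))"
```

```text
t 9.55 tile x -24.8 y -2.0 tcp z 29.5 Fx 0.1 Fy -0.1 Fz -0.4 w 0.639 [ 0.05 -0.04  0.01]
```

View pics/w5c.png

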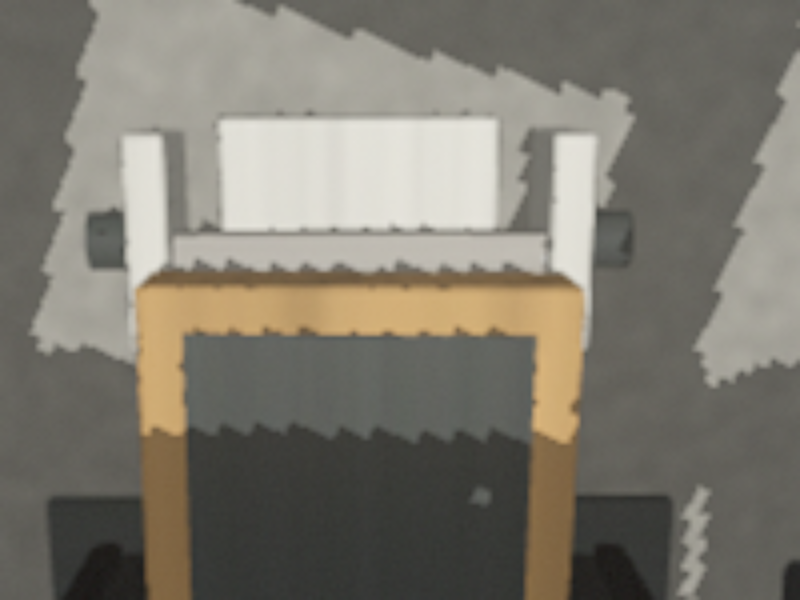

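The tile is centred: tile edges at 137/583, fence edges at 122/597, rail at 219/499, all with a centre near 360 and parallel. Now I press into the arm in small rows.

step_arm([
  [-0.02,0,0,0,0,0,0.4],
  [-0.02,0,0,0,0,0,0.4],
  [-0.02,0,0,0,0,0,0.4],
  [-0.02,0,0,0,0,0,0.4],
  [-0.02,0,0,0,0,0,0.4],
  [-0.02,0,0,0,0,0,0.4],
  [-0.02,0,0,0,0,0,0.4],
  [0,0,0,0,0,0,0.4],
])

```text
time: 10.22
tool_pos: [488.3, 165.1, 28.5]
ee_rot: [[-0.908, -0.42, -0.003], [-0.42, 0.908, -0.0], [0.002, 0.001, -1.0]]
ft_force: [-4.3, 0.4, -0.0]
gripper_width: 0.637
grip_force: 35.0
```

```bash
python3 -c "
from h import *
rep()"
```

```text
t 10.22 tile x -12.1 y -1.3 tcp z 28.5 Fx -3.8 Fy 2.2 Fz -0.0 w 0.637 [0.12 0.86 0.1 ]
```

step_arm([
  [-0.02,0,0,0,0,0,0.4],
  [-0.02,0,0,0,0,0,0.4],
  [-0.02,0,0.01,0,0,0,0.4],
  [-0.02,0,0.01,0,0,0,0.4],
  [-0.02,0,0.01,0,0,0,0.4],
  [-0.02,0,0,0,0,0,0.4],
  [0,0,0,0,0,0,0.4],
  [0,0,0,0,0,0,0.4],
])

```text
time: 10.88
tool_pos: [497.7, 169.8, 25.0]
ee_rot: [[-0.907, -0.42, -0.005], [-0.42, 0.907, -0.001], [0.005, 0.001, -1.0]]
ft_force: [-8.2, -0.4, 2.2]
gripper_width: 0.642
grip_force: 35.0
```

```bash
python3 -c "
from h import *
rep()
c=r.camera('wrist');save(c,'w6.png'); rep()
"
```

```text
t 10.88 tile x -1.6 y -1.0 tcp z 25.0 Fx -7.6 Fy 3.1 Fz 2.2 w 0.642 [0.11 1.39 0.14]
t 10.93 tile x -1.6 y -1.0 tcp z 25.0 Fx -7.5 Fy 3.5 Fz 2.0 w 0.636 [0.07 1.45 0.14]
```

step_arm([
  [-0.015,0,0,0,0,0,0.4],
  [-0.015,0,0,0,0,0,0.4],
  [-0.015,0,0,0,0,0,0.4],
  [-0.015,0,0,0,0,0,0.4],
  [0,0,0,0,0,0,0.4],
  [0,0,0,0,0,0,0.4],
])

```text
time: 11.43
tool_pos: [501.7, 172.5, 24.4]
ee_rot: [[-0.907, -0.42, -0.008], [-0.42, 0.907, -0.001], [0.008, 0.003, -1.0]]
ft_force: [-11.1, 0.1, 2.9]
gripper_width: 0.631
grip_force: 35.0
```

```bash
python3 -c "
from h import *
rep()"
```

```text
t 11.43 tile x 3.1 y -0.2 tcp z 24.4 Fx -10.1 Fy 4.8 Fz 2.9 w 0.631 [0.15 2.08 0.23]
```

step_arm([
  [0,0,0.015,0,0,0,0.4],
  [0,0,0.015,0,0,0,0.4],
  [0,0,0.015,0,0,0,0.4],
  [0,0,0.01,0,0,0,0.4],
  [0,0,0,0,0,0,0.4],
  [0,0,0,0,0,0,0.4],
])

```text
time: 11.93
tool_pos: [503.0, 171.9, 19.7]
ee_rot: [[-0.908, -0.42, -0.006], [-0.42, 0.908, -0.002], [0.006, 0.001, -1.0]]
ft_force: [-10.3, -2.9, 4.0]
gripper_width: 0.641
grip_force: 35.0
```

```bash
python3 -c "
from h import *
rep()"
```

```text
t 11.93 tile x 4.1 y -1.3 tcp z 19.7 Fx -10.5 Fy 1.7 Fz 4.0 w 0.641 [-0.28  1.54  0.07]
```

step_arm([
  [0,0,0.01,0,0,0,0.4],
  [0,0,0.01,0,0,0,0.4],
  [0,0,0,0,0,0,0.4],
  [0,0,0,0,0,0,0.4],
])

```text
time: 12.27
tool_pos: [503.3, 171.7, 17.8]
ee_rot: [[-0.908, -0.42, -0.005], [-0.42, 0.908, -0.002], [0.005, 0.001, -1.0]]
ft_force: [-9.3, -2.9, 4.6]
gripper_width: 0.639
grip_force: 35.0
```

```bash
python3 -c "
from h import *
rep()"
```

```text
t 12.27 tile x 4.3 y -1.6 tcp z 17.8 Fx -9.7 Fy 1.3 Fz 4.6 w 0.639 [-0.4   1.48 -0.03]
```

step_arm([
  [0,0,0.006,0,0,0,0.4],
  [0,0,0.006,0,0,0,0.4],
  [0,0,0,0,0,0,0.4],
  [0,0,0,0,0,0,0.4],
])

```text
time: 12.6
tool_pos: [503.4, 171.7, 16.7]
ee_rot: [[-0.908, -0.42, -0.005], [-0.42, 0.908, -0.002], [0.005, 0.001, -1.0]]
ft_force: [-10.0, -2.6, 5.8]
gripper_width: 0.636
grip_force: 35.0
```

```bash
python3 -c "
from h import *
rep()
c=r.camera('wrist');rep()
cv2.imwrite('pics/w7c.png',cv2.resize(c['img'][80:230,220:420,::-1],None,fx=4,fy=4))"
```

```text
t 12.6 tile x 4.4 y -1.7 tcp z 16.7 Fx -10.2 Fy 1.9 Fz 5.8 w 0.636 [-0.44  1.42 -0.04]
t 12.65 tile x 4.4 y -1.7 tcp z 16.7 Fx -10.7 Fy 1.1 Fz 5.7 w 0.639 [-0.45  1.42 -0.03]
```

View pics/w7c.png

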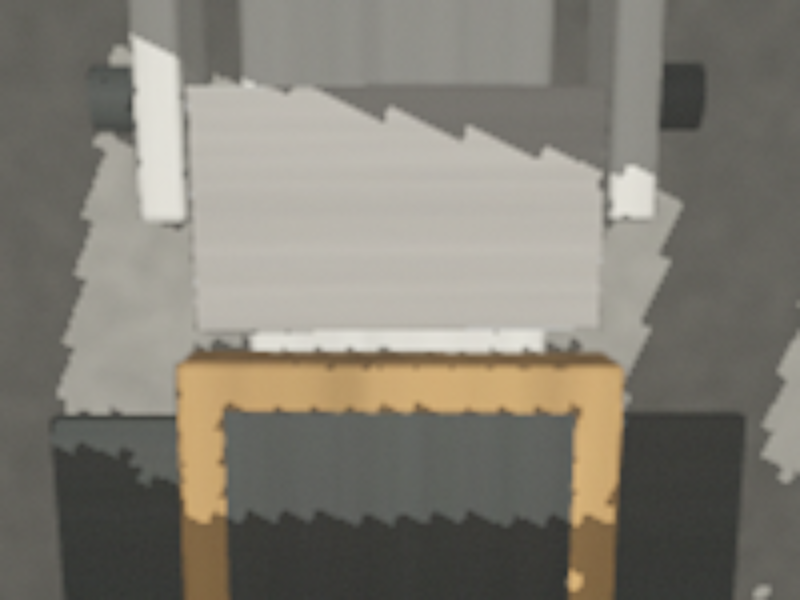

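The rail shows in the gap between the plate's front (row 330) and the tile's end (row 355). The tile is centred and clear of the fence. I ease down until it bears on the rail.

step_arm([
  [0,0,0.005,0,0,0,0.4],
  [0,0,0.003,0,0,0,0.4],
  [0,0,0,0,0,0,0.4],
  [0,0,0,0,0,0,0.4],
])

```text
time: 12.98
tool_pos: [503.6, 171.7, 16.1]
ee_rot: [[-0.908, -0.42, -0.005], [-0.42, 0.908, -0.002], [0.005, 0.0, -1.0]]
ft_force: [-10.1, -3.5, 6.1]
gripper_width: 0.635
grip_force: 35.0
```

```bash
python3 -c "
from h import *
rep()"
```

```text
t 12.98 tile x 4.5 y -1.7 tcp z 16.1 Fx -10.6 Fy 1.1 Fz 6.1 w 0.635 [-0.49  1.49 -0.08]
```

step_arm([
  [0,0,0.005,0,0,0,0.4],
  [0,0,0.005,0,0,0,0.4],
  [0,0,0,0,0,0,0.4],
  [0,0,0,0,0,0,0.4],
])

```text
time: 13.32
tool_pos: [503.7, 171.7, 15.6]
ee_rot: [[-0.908, -0.42, -0.005], [-0.42, 0.908, -0.002], [0.005, 0.0, -1.0]]
ft_force: [-11.5, -3.1, 10.3]
gripper_width: 0.637
grip_force: 35.0
```

```bash
python3 -c "
from h import *
rep()"
```

```text
t 13.32 tile x 4.6 y -1.7 tcp z 15.6 Fx -11.8 Fy 2.1 Fz 10.3 w 0.637 [-0.54  1.89 -0.08]
```

Fz has stepped up, so the tile is on the rail. I relieve slightly and ease back toward the fence.

step_arm([
  [0,0,-0.004,0,0,0,0.4],
  [0.01,0,0,0,0,0,0.4],
  [0.01,0,0,0,0,0,0.4],
  [0.01,0,0,0,0,0,0.4],
  [0,0,0,0,0,0,0.4],
  [0,0,0,0,0,0,0.4],
])

```text
time: 13.82
tool_pos: [501.7, 170.2, 15.7]
ee_rot: [[-0.908, -0.419, -0.003], [-0.419, 0.908, -0.002], [0.004, -0.0, -1.0]]
ft_force: [-8.2, -4.5, 3.0]
gripper_width: 0.642
grip_force: 35.0
```

```bash
python3 -c "
from h import *
rep()"
```

```text
t 13.82 tile x 2.1 y -2.3 tcp z 15.7 Fx -9.4 Fy -0.6 Fz 3.0 w 0.642 [-0.63  1.2  -0.11]
```

step_arm([
  [0.01,0,0,0,0,0,0.4],
  [0.01,0,0,0,0,0,0.4],
  [0,0,0,0,0,0,0.4],
  [0,0,0,0,0,0,0.4],
])

```text
time: 14.15
tool_pos: [500.9, 169.7, 15.7]
ee_rot: [[-0.908, -0.419, -0.001], [-0.419, 0.908, -0.001], [0.001, -0.001, -1.0]]
ft_force: [-2.7, -5.4, -1.0]
gripper_width: 0.642
grip_force: 35.0
```

```bash
python3 -c "
from h import *
rep()"
```

```text
t 14.15 tile x 1.2 y -2.5 tcp z 15.7 Fx -4.7 Fy -3.8 Fz -1.0 w 0.642 [-0.75  0.48 -0.21]
```

Fx dropped from −9.4 to −4.7 N while the tile advanced only 0.9 of 2 mm, so the fence is being felt. A little more to confirm.

step_arm([
  [0.01,0,0,0,0,0,0.4],
  [0.01,0,0,0,0,0,0.4],
  [0,0,0,0,0,0,0.4],
  [0,0,0,0,0,0,0.4],
])

```text
time: 14.48
tool_pos: [500.7, 169.6, 16.0]
ee_rot: [[-0.908, -0.42, 0.003], [-0.42, 0.908, 0.0], [-0.003, -0.001, -1.0]]
ft_force: [5.2, -1.6, -8.3]
gripper_width: 0.639
grip_force: 35.0
```

```bash
python3 -c "
from h import *
rep()
c=r.camera('wrist');rep()
cv2.imwrite('pics/w8c.png',cv2.resize(c['img'][80:230,220:420,::-1],None,fx=4,fy=4))"
```

```text
t 14.48 tile x 1.0 y -2.4 tcp z 16.0 Fx 4.1 Fy -3.6 Fz -8.3 w 0.639 [-0.21 -0.88  0.  ]
t 14.53 tile x 1.1 y -2.4 tcp z 16.0 Fx 4.2 Fy -3.4 Fz -8.6 w 0.637 [-0.14 -0.86 -0.  ]
```

View pics/w8c.png

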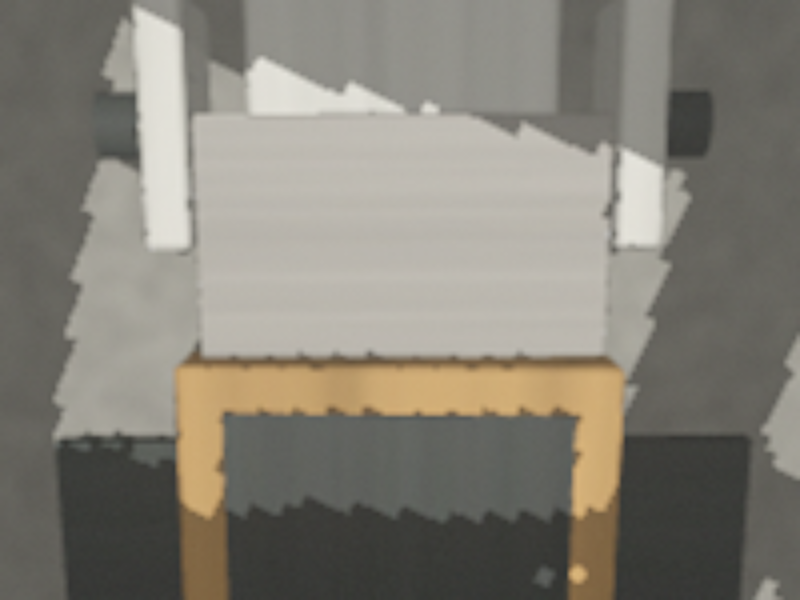

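The tile's end is flush along the whole plate (row 358, both sides). It has stopped advancing and Fx has reversed to +4 N. I relax the residual force, then release.

step_arm([
  [-0.004,0.006,0.006,0,0,0,0.4],
  [-0.004,0,0.004,0,0,0,0.4],
  [0,0,0,0,0,0,0.4],
  [0,0,0,0,0,0,0.4],
])

```text
time: 14.87
tool_pos: [500.8, 169.8, 15.8]
ee_rot: [[-0.907, -0.42, 0.002], [-0.42, 0.907, -0.001], [-0.001, -0.002, -1.0]]
ft_force: [-0.3, -6.4, 2.4]
gripper_width: 0.641
grip_force: 35.0
```

```bash
python3 -c "
from h import *
rep()"
```

```text
t 14.87 tile x 1.1 y -2.3 tcp z 15.8 Fx -3.0 Fy -5.7 Fz 2.4 w 0.641 [-1.    0.06  0.06]
```

step_arm([
  [0.004,-0.008,0,0,0,0,0.4],
  [0.002,-0.007,0,0,0,0,0.4],
  [0,0,0,0,0,0,0.4],
  [0,0,0,0,0,0,0.4],
])

```text
time: 15.2
tool_pos: [500.8, 169.7, 15.8]
ee_rot: [[-0.908, -0.42, 0.002], [-0.42, 0.908, 0.001], [-0.002, 0.0, -1.0]]
ft_force: [-1.2, 3.2, 6.0]
gripper_width: 0.64
grip_force: 35.0
```

```bash
python3 -c "
from h import *
rep()"
```

```text
t 15.2 tile x 1.1 y -2.4 tcp z 15.8 Fx 0.3 Fy 3.4 Fz 6.0 w 0.64 [0.47 0.14 0.07]
```

step_arm([
  [0,0.005,-0.003,0,0,0,0.4],
  [0,0,0,0,0,0,0.4],
  [0,0,0,0,0,0,0.66],
  [0,0,0,0,0,0,0.7],
  [0,0,0,0,0,0,0.78],
  [0,0,0,0,0,0,0.85],
  [0,0,0,0,0,0,0.85],
  [0,0,0,0,0,0,0.85],
], grip_force=10)

```text
time: 15.87
tool_pos: [499.4, 169.2, 15.0]
ee_rot: [[-0.908, -0.42, -0.001], [-0.42, 0.908, -0.0], [0.001, 0.0, -1.0]]
ft_force: [0.1, -0.6, 0.1]
gripper_width: 0.836
grip_force: 0.0
```

```bash
python3 -c "
from h import *
rep()"
```

```text
t 15.87 tile x -0.4 y -2.3 tcp z 15.0 Fx -0.2 Fy -0.6 Fz 0.1 w 0.836 [0.07 0.03 0.03]
```

Released with no residual force. I go straight up, then look.

step_arm([
  [0,0,-0.05,0,0,0,0.85],
  [0,0,-0.15,0,0,0,0.85],
  [0,0,-0.25,0,0,0,0.85],
  [0,0,-0.3,0,0,0,0.85],
  [-0.2,0,-0.35,0,0,0,0.85],
  [-0.3,0,-0.3,0,0,0,0.85],
  [-0.3,0,-0.1,0,0,0,0.85],
  [-0.3,0,0,0,0,0,0.85],
])

```text
time: 16.53
tool_pos: [602.8, 216.4, 170.7]
ee_rot: [[-0.908, -0.42, 0.009], [-0.42, 0.908, 0.002], [-0.009, -0.002, -1.0]]
ft_force: [0.5, -0.8, 0.4]
gripper_width: 0.852
grip_force: 0.0
```

step_arm([
  [-0.3,0,0,0,0,0,0.85],
  [0,0,0,0,0,0,0.85],
  [0,0,0,0,0,0,0.85],
])

```text
time: 16.78
tool_pos: [626.4, 228.0, 163.7]
ee_rot: [[-0.908, -0.42, -0.002], [-0.42, 0.908, -0.0], [0.002, 0.0, -1.0]]
ft_force: [-0.8, -0.1, -0.2]
gripper_width: 0.853
grip_force: 0.0
```

```bash
python3 -c "
from h import *
c=r.camera('wrist');rep()
cv2.imwrite('pics/w9c.png',cv2.resize(c['img'][0:240,160:480,::-1],None,fx=2.5,fy=2.5))
P=cloud(c,np.ones((400,640),bool)); D=P[:,:2]-[501.4,172.6]; x=D@[.907,.421]; y=D@[-.421,.907]
q=(abs(x)<40)&(abs(y)<35)&(P[:,2]>20)&(P[:,2]<30); print(rect(P[q]),[np.median(P[q&(abs(x-a)<6)&(abs(y)<15),2]).round(1) for a in(-40,-30,-15,0,15,30)],np.percentile(y[q],[1,99]))
"
```

```text
t 16.83 tile x 138.7 y -2.3 tcp z 163.9 Fx -0.4 Fy 0.1 Fz -0.1 w 0.854 [ 0.1   0.06 -0.02]
(array([504.5, 172. ]), array([56.2, 75. ]), np.float32(24.8)) [np.float64(25.4), np.float64(25.6), np.float64(25.7), np.float64(25.9), np.float64(25.9), np.float64(25.9)] [-29.24184129  25.47634534]
```

View pics/w9c.png

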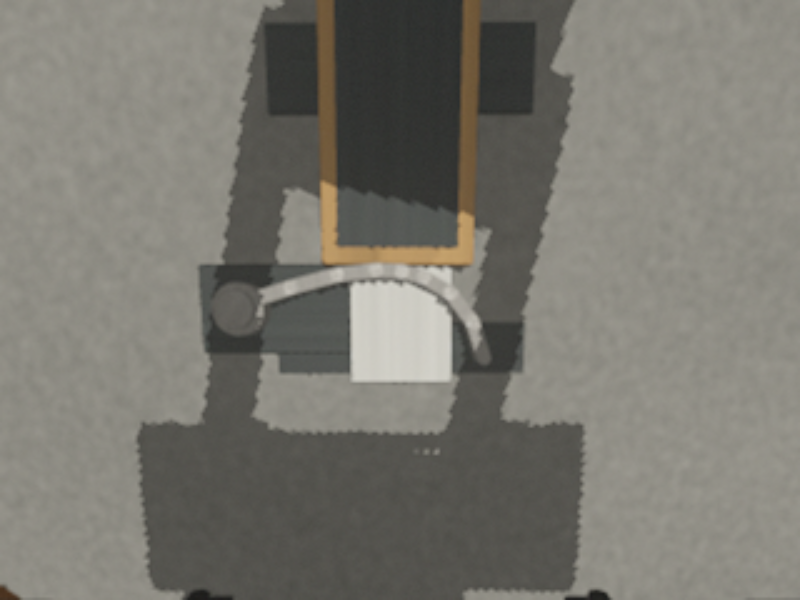

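The tile lies flat on the rail: its top is at 25.4–25.9 mm along its length, its sides are at columns 320/473 and the rail's at 350/452. The arm bears on its end at (385,268). Handing in.

```bash
python3 -c "
from station import r
print(r.finish_job())"
```

```text
the job is handed in; nothing more can be done
None
```

The small wood-framed tile lies flat, face up, on the right-hand holder's rail, flush against the fence and clamped by the sprung arm; I handed the job in at about 17 s with the gripper clear and no other object touched.

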